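# Seat a fresh sauce pot in its buffet stand

### The arm

A 7-joint arm with a two-finger parallel gripper is mounted at the origin on a cart in front of the work surface, level with it; the furniture and walls round the work are solid. World frame = base frame: x ahead of the robot, y to its left, z up, the work surface at z = 0. Lengths are in m, angles in degrees, forces in N, time in s.
With the tool pointing down it reaches from about 0.35 to 0.9 m from the base axis. Payload 8.1 kg.
Tool frame: the origin (TCP) lies midway between the tips of the shut fingers; the grasp point (between the pads) lies 19 mm behind it; z points along the fingers, y is the line along which they close (so a half turn about z gives the same grasp; the last joint's range is limited). The gripper opens to 85 mm and grips with 20 to 120 N. Pads are 22 mm wide; open, the fingers measure 114 mm over their backs; the gripper's body (76 mm by 85 mm) begins 54 mm behind the grasp point. The pads swing forward as they close: fully open they stand 13 mm farther back than shut.
Start: joints at [-74.805, 24.895, 1.432, 90.138, -0.665, 64.973, -4.303], TCP at [0.225, 0.583, 0.231] pointing down, gripper open.
Joint ranges: [-149.89, 149.89], [-25.12, 119.58], [-72.63, 75.52], [4.76, 147.25], [-75.54, 255.54], [6.69, 114.76], [-157.13, 157.13]. Speed limits (degrees/s): [127.2, 127.2, 172.46, 172.46, 180, 180, 180].

### API

Orientations are given as [roll, pitch, yaw] about the fixed x, y, z axes, in that order (R = Rz(yaw) Ry(pitch) Rx(roll)).
In Python, from cell import robot gives the robot as it stands. The module is installed in compiled form; this text tells all that it offers.
- The arm moves only by the tool step_arm, never from a script. Its argument "rows" is a list of rows, each an object of numbers: "fingers": the opening, from -1 (shut) to 1 (fully open); "x", "y", "z": the shift along the world's x, y, z in units of 0.15 m (1.0 is 0.15 m); "roll": the turn about the world's z in units of pi/2 rad (1.0 is pi/2 rad). In form: [{"fingers": .., "x": .., "y": .., "z": .., "roll": ..}, ...]. A call has 1 to 20 rows; each row is the pose to reach, as a shift and turn from the pose commanded when the call began; what a row does not reach only later rows make up. A row lasts 1/10 s, in which the tool goes at most 50 mm and 8.59 degrees, less where a joint would pass 70% of its speed; a pose out of reach is approached as far as the arm can. A call with a number of a shift or a turn outside -1 to 1 is refused whole. A call with a gripper value outside its range is refused whole. The fingers move at their own pace and stop on an object; "newtons" is the grip in N (left out, the last holds). Time passes only in rows, so rows that repeat a pose let the fingers close. It gives the time, the measured TCP pose, the force, the opening and the grip force at its end, in the units of the state.
- robot.get_obs(): the state, without advancing time (a new reading comes with each control period).
- robot.grab_frame(name): name is "side" or "top" or "wrist"; returns a dict with "frame" (420x560x3 uint8, red, green, blue), "camera_matrix" (3x3 intrinsics, pixels), "k1" (the pictures are not rectified: a ray, as slopes to the right and down, at radius r is drawn at 1 + k1 r^2 times it, then the intrinsics apply), "world_from_camera" (4x4, takes a point from camera to world coordinates); the wrist camera has in their place "tool_from_camera" (4x4, takes a point from camera to tool coordinates, whose origin is the TCP and whose axes are the flange's). Camera axes: x right, y down, z forward; pixel columns grow to the right and rows downward; lengths in m; the calibration is good to about 2 mm. A picture is of the moment at which its call begins: read the wrist's pose just before it. There is no depth.
- robot.sign_off(): hands the job in; it is judged then, once.
Trained networks look in a picture, given as the dict that the camera call returned (one of the last four; its "shot" number tells which), for a name from the list of things; names that differ only in an ending like _2 or _b are one class to them, and where a whole thing is asked for, a point or a joint stands for the part that bears it (a point fixed in the world has none). Each returns a list of dicts, best first, with "confidence" (0 to 1); they miss things now and then, are a little off and sometimes report something else, mostly with a low value. They report only what shows in the picture. A call takes as long as a camera call.
- robot.look_for(picture, label): "xyz" ([x, y, z] in m, in world coordinates, good to about 4 mm: the middle of the surface that is visible of it).
- robot.landmark_of(picture, label): "xyz" ([x, y, z] in m, in world coordinates, good to about 4 mm: a listed point, or the origin of a listed thing).
The state is a dict: "clock": time; "qpos": joint angles; "joint_velocities": joint speeds; "tau": joint torques, N m; "position": TCP position; "tcp_rot": TCP orientation; "force": force on the tool from outside, world axes, zero at the start; "moment": the same for the moment, N m; "gripper_width": finger opening in m; "finger_force": force on a finger pad.
Only numpy, scipy, OpenCV 4.12 (cv2) and the standard library are available. Lean on these libraries where they do the work, as an engineer would, in place of code of your own. Each camera call takes 0.05 s, during which the arm holds its last target. There are 200 camera calls.

### The job

Set out a fresh sauce pot. Lift the top pot straight off the stack in the bamboo tower, where it can only be held by its wall at the open front, without pulling the others out; that hold cannot turn it, so set it down upright on the worktop, let go, and take it again round its body. Then work it down into the empty wooden stand, twisting it to and fro under light pressure rather than forcing it, until its shoulder sits on the steel collar all round; leave it there released, with everything else undisturbed.

Things in the scene. Friction and masses are not known exactly. Their poses are not given: they have to be found in the camera images.
- pot: The pot to set out, top one of three alike in the tower. Brushed steel, round, 80 mm tall: a slim foot, 46 mm diameter, 34 mm high (lowest 8 mm taper in to 37 mm), then a body 64 mm diameter, 46 mm high, whose flat underside is the shoulder. 0.15 to 0.29 kg. Origin: centre of the foot's underside; z up, shoulder at z = 34 mm, rim at z = 80 mm. Round, so its yaw means nothing.
- pot_rim (a point): Centre of that pot's open mouth, level with its rim, 80 mm above the pot's origin. The mouth is 48 mm across and 40 mm deep; the wall round it is 8 mm thick (double-walled), its middle 28 mm from the axis.
- pot_mid: Second pot of the stack, same shape, loose. The top pot's foot sits 34 mm deep in its mouth with 1 mm play all round, shoulder on this pot's rim, so the top pot's origin is 46 mm above this one's; the foot is out once lifted 36 mm. Origin: centre of its underside.
- pot_low: Lowest pot of the stack, same shape, loose, standing in the tower. Origin: centre of its underside.
- pot_tower: Fixed bamboo tower holding the stack: 12 mm base, back and two side walls 9 mm thick, level with the top pot's rim (184 mm), 4 mm from the pots; 98 mm wide, 93 mm deep outside. Open in front (its own -x side): only there can the top pot be held, one finger in the mouth, one outside. Origin: centre of the base on the worktop, on the stack's axis. Worktop to its left, up to the stands, is clear.
- stand_free: The empty pot stand, fixed: turned light wood, 104 mm diameter, 50 mm high, steel collar flush with its top (hole 50 mm). Six sprung rubber nubs, 15 mm below the top, reach in to a 40 mm circle and grip the foot. Origin: centre of its underside on the worktop; z up. Either stand may be the left one.
- well_mouth (a point): Centre of the empty stand's collar, level with its top. Pushed straight down, the foot drags the nubs along and they bite ever harder (50 N and more). While the pot is turned to and fro (about 1 rad/s, 5 to 6 mm down per rad) they slip and it sinks under some 10 to 30 N and 1 N m, most where the foot first spreads the nubs, 15 to 25 mm above home.
- well_home (a point): Point on the empty stand's axis 34 mm below the collar's top, 16 mm above the worktop: the pot's origin is here when fully home, its shoulder on the collar; its rim is then 96 mm above the worktop, with 46 mm of body to grip above the collar. z up.
- stand_taken: The other stand, same as the empty one, fixed, with a pot already home in it (rim 96 mm above the worktop). Origin: centre of its underside; z up.
- mustard_jar: Bystander: mustard jar with yellow lid, 60 mm diameter, 80 mm tall, behind the work. Origin at the centre of its underside, as for all bystanders.
- jam_jar: Bystander: jam jar with dark lid, 57 mm diameter, 70 mm tall, behind the work.
- dressing: Bystander: dressing bottle with yellow cap, 65 mm diameter, 189 mm tall, behind the work.
- lemon: Bystander: lemon, 83 x 58 x 58 mm, at the far left.
- teaspoon: Bystander: steel teaspoon, 137 x 28 x 10 mm, lying between the two stands.
- spoon: Bystander: steel tablespoon, 198 x 40 x 13 mm, lying at the right of the tower.
- cup: Bystander: green espresso cup, 65 mm diameter, 91 mm over the handle, 55 mm tall, at the far left.

How it is judged (in metres and radians):
On the way, in this order (a step that is already met when the one before it is completed fails the run):
1. the pot is lifted straight up until its foot is out of the pot below, still above the stack and upright (z of pot in the frame of pot_mid above 0.082 m and horizontal distance between pot and pot_mid below 0.025 m and angle between pot's own z axis and vertical below 0.3 rad), for 0.05 s.
2. the pot stands upright on the worktop away from the tower, let go and at rest (horizontal distance between pot and pot_tower above 0.08 m and height (world z) of pot below 0.012 m and angle between pot's own z axis and vertical below 0.1 rad and linear speed of pot below 0.02 m/s and contact force between each of the fingers, the arm and pot below 0.05 N), for 0.2 s.
At the end, for the whole second after the job is handed in: The pot is fully home in the stand that was empty: its origin within 3 mm of the home height and 5 mm of the well's axis, tilted less than 4 degrees, at rest and released; the two other pots are still nested in the tower, within 20 mm of where they were (z of pot in the frame of well_home between -0.004 and 0.003 m and horizontal distance between pot and well_home below 0.005 m and angle between pot's own z axis and vertical below 0.07 rad and linear speed of pot below 0.01 m/s and contact force between the fingers and pot below 0.05 N and distance of each of pot_mid, pot_low from where it was at the start of the episode below 0.02 m); the robot touches nothing.
It fails at once if another pot of the stack is pulled up or shifted by more than 20 mm (distance of any of pot_mid, pot_low from where it was at the start of the episode above 0.02 m).
It fails at once if the pot is forced: pot and empty stand press on each other with more than 100 N, all contacts added up (about 35 N when home and at rest) (contact force between pot and stand_free above 100 N).
It fails at once if the pot is tipped over (more than 35 degrees) (angle between pot's own z axis and vertical above 0.6 rad).
It fails at once if one of the other things (mustard jar, dark-lidded jam jar, lemon, teaspoon, tablespoon, espresso cup, dressing bottle) is moved by more than 30 mm (distance of any of mustard_jar, jam_jar, lemon, teaspoon, spoon, cup, dressing from where it was at the start of the episode above 0.03 m).
It also fails if it takes over 70 s, if anything falls off the work surface, if the arm or the gripper's body presses on something with over 40 N, if the wrist force passes 120 N, or if a joint passes its speed limit or range.

## Working session

There is one attempt and no reset: what is moved stays moved. The work goes in short steps, Python scripts to look and compute and a tool call to move; the robot and the scene stay as the last step left them, time stands still between calls to the robot, and variables do not carry over. Pictures are saved under pics/ and viewed, at most 10 in all, crops included, and the job is handed in when it is done.

Besides the shell and the picture viewer there is one more tool, called after "Call:" as name([rows], argument=value, ...), one row to a line, values as JSON. step_arm: Moves the arm, as the interface text tells. Its arguments: {"type":"object","properties":{"rows":{"type":"array"},"newtons":{"type":"number"}},"required":["rows"]}

```bash
mkdir -p pics
cat > h.py <<'E'
import numpy as np, cv2
from cell import robot
def find(cams, labels, fn='landmark_of'):
    for c in cams:
        p=robot.grab_frame(c)
        cv2.imwrite(f"pics/{c}_{p.get('shot')}.png",p['frame'][:,:,::-1])
        print(c,p.get('shot'))
        for l in labels:
            r=getattr(robot,fn)(p,l)
            print('  ',l,[(np.round(d['xyz'],4).tolist(),round(d['confidence'],2)) for d in r[:3]])
E
python3 - <<'E'
from h import *
o=robot.get_obs();print(o)
find(['top','side'],['pot','pot_rim','pot_mid','pot_tower','stand_free','well_mouth','stand_taken','teaspoon','spoon','cup','lemon','dressing','mustard_jar','jam_jar'])
import glob;print(glob.glob('pics/*'))
E
```

```text
{'clock': 0.0, 'qpos': array([-74.80535359,  24.93623519,   1.43053796,  90.19000315,
        -0.66400748,  64.97315591,  -4.30570984]), 'joint_velocities': array([-0.03230381, -0.05929795,  0.03882186,  0.04982852,  0.04991273,
       -0.02369875,  0.02479908]), 'tau': array([-3.07499313e-04, -6.70466852e+01,  1.02445319e+00, -3.16211128e+01,
        1.54121651e-02,  1.20964344e-02, -1.93336103e-05]), 'position': array([0.22459486, 0.58270172, 0.23052217]), 'tcp_rot': array([-1.79909318e+02,  8.69556903e-03,  1.58920551e+02]), 'force': array([-0.06582882,  0.64073331, -0.29678172]), 'moment': array([-0.00573158,  0.04268   ,  0.06558354]), 'finger_force': 0.0, 'gripper_width': 0.08538366449441433}
top 1
   pot []
   pot_rim [([0.4635, -0.2688, 0.1836], 0.63)]
   pot_mid [([0.461, -0.2633, 0.0628], 0.55)]
   pot_tower [([0.462, -0.2702, 0.0028], 0.93)]
   stand_free [([0.4323, 0.1108, 0.0013], 0.74)]
   well_mouth [([0.4353, 0.1076, 0.0504], 0.66)]
   stand_taken [([0.4652, 0.3252, 0.0015], 0.78), ([0.5284, 0.534, -0.002], 0.65)]
   teaspoon [([0.4518, 0.1932, -0.0008], 0.73), ([0.46
[... 619 characters left out ...]
3, -0.0019], 0.57)]
   stand_free [([0.4342, 0.1115, -0.0017], 0.96)]
   well_mouth [([0.4611, -0.2697, 0.1834], 0.74), ([0.4365, 0.1122, 0.0515], 0.6)]
   stand_taken [([0.4662, 0.3287, -0.0], 0.96), ([0.4624, -0.2681, 0.1035], 0.43), ([0.6967, 0.069, -0.0007], 0.26)]
   teaspoon [([0.4487, 0.1946, -0.0017], 0.6)]
   spoon [([0.4812, -0.4435, 0.0013], 0.58)]
   cup [([0.5278, 0.5303, 0.0049], 0.5)]
   lemon [([0.4252, 0.4702, 0.0036], 0.55)]
   dressing [([0.6973, 0.0683, -0.0033], 0.79), ([0.4593, -0.2687, 0.0008], 0.55)]
   mustard_jar [([0.5949, -0.0094, -0.0026], 0.59), ([0.4628, -0.2689, 0.0602], 0.48)]
   jam_jar [([0.6563, -0.013, 0.0024], 0.53)]
['pics/top_1.png', 'pics/side_2.png']
```

View pics/top_1.png

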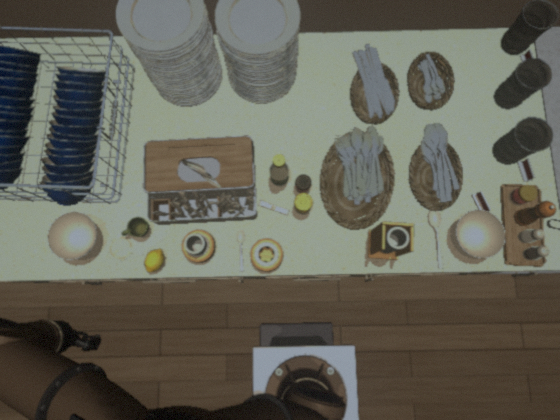

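View pics/side_2.png

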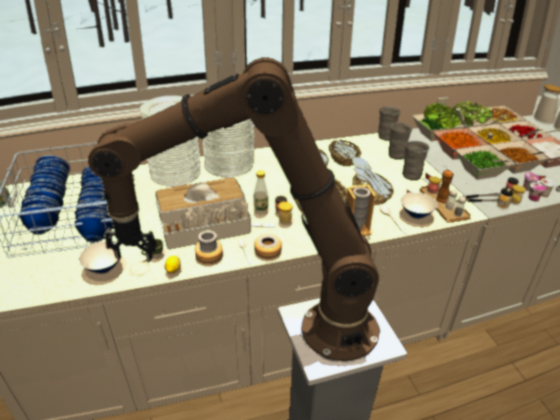

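The top view shows the taken stand at about (198,246), the empty one at (267,254) and the tower at (393,242), which agrees with the networks. I'll move over towards the tower, raised.

Call:
step_arm([
  {"fingers": 1, "x": 0.3, "y": 0, "z": 0.3, "roll": 0},
  {"fingers": 1, "x": 0.6, "y": -0.3, "z": 0.6, "roll": -0.08},
  {"fingers": 1, "x": 1, "y": -0.6, "z": 0.9, "roll": -0.16},
  {"fingers": 1, "x": 1, "y": -1, "z": 1, "roll": -0.2},
  {"fingers": 1, "x": 1, "y": -1, "z": 1, "roll": -0.2},
])

```text
clock: 2.0
position: [0.3655, 0.4517, 0.3707]
tcp_rot: [180.0, 0.0, 140.8]
force: [0.6, 0.8, 1.0]
gripper_width: 0.0853
finger_force: 0.0
```

Call:
step_arm([
  {"fingers": 1, "x": 0, "y": -0.3, "z": 0, "roll": -0.08},
  {"fingers": 1, "x": 0, "y": -0.6, "z": 0, "roll": -0.16},
  {"fingers": 1, "x": 0, "y": -1, "z": 0, "roll": -0.2},
])

```text
clock: 2.3
position: [0.3644, 0.3117, 0.3699]
tcp_rot: [180.0, -0.0, 122.7]
force: [0.2, -1.3, 1.8]
gripper_width: 0.0854
finger_force: 0.0
```

Run:
```python
import cv2
a=cv2.imread('pics/top_1.png')[205:280,350:450]
cv2.imwrite('pics/c1.png',cv2.resize(a,None,fx=8,fy=8,interpolation=cv2.INTER_CUBIC))
```

```text
(no output)
```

View pics/c1.png

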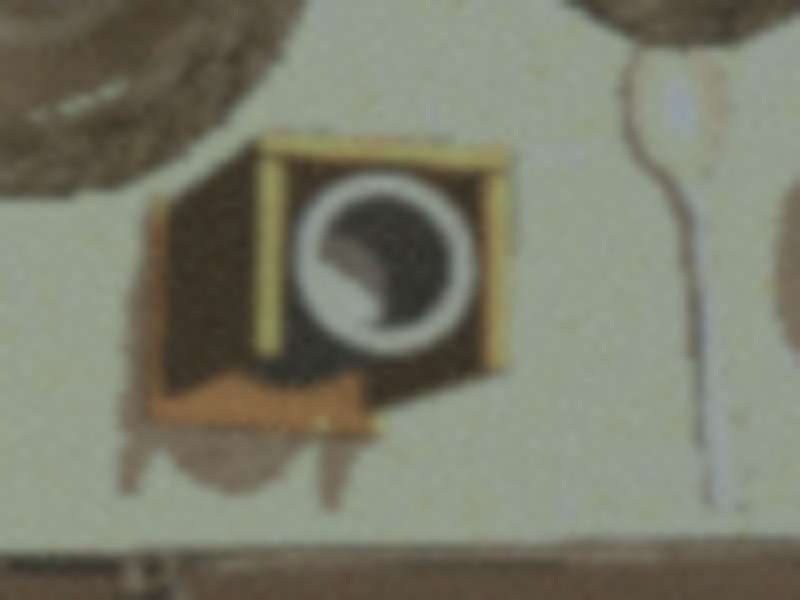

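The crop shows the tower open towards the robot. Its front base edge runs from (150,420) to (380,437), so its yaw is about -4 degrees. That means a tool yaw of about 86.

Call:
step_arm([
  {"fingers": 1, "x": 0, "y": -0.3, "z": 0, "roll": -0.08},
  {"fingers": 1, "x": 0.05, "y": -0.6, "z": 0, "roll": -0.16},
  {"fingers": 1, "x": 0.1, "y": -1, "z": 0, "roll": -0.2},
])

```text
clock: 2.6
position: [0.378, 0.1721, 0.3701]
tcp_rot: [180.0, -0.0, 104.7]
force: [1.6, -0.8, 0.4]
gripper_width: 0.0855
finger_force: 0.0
```

Call:
step_arm([
  {"fingers": 1, "x": 0, "y": -0.33, "z": 0, "roll": -0.08},
  {"fingers": 1, "x": 0, "y": -0.66, "z": 0, "roll": -0.16},
  {"fingers": 1, "x": 0, "y": -1, "z": 0, "roll": -0.2},
])

```text
clock: 2.9
position: [0.3778, 0.0225, 0.3701]
tcp_rot: [180.0, -0.1, 86.6]
force: [0.9, -0.2, 0.1]
gripper_width: 0.0855
finger_force: 0.0
```

Call:
step_arm([
  {"fingers": 1, "x": 0, "y": -0.33, "z": 0, "roll": 0},
  {"fingers": 1, "x": 0, "y": -0.66, "z": 0, "roll": 0},
  {"fingers": 1, "x": 0, "y": -1, "z": 0, "roll": 0},
])

```text
clock: 3.2
position: [0.3776, -0.1266, 0.3702]
tcp_rot: [179.9, -0.1, 86.9]
force: [2.1, 0.1, 0.0]
gripper_width: 0.0854
finger_force: 0.0
```

Call:
step_arm([
  {"fingers": 1, "x": 0.1, "y": -0.33, "z": 0, "roll": 0},
  {"fingers": 1, "x": 0.2, "y": -0.66, "z": 0, "roll": 0},
  {"fingers": 1, "x": 0.2, "y": -0.7, "z": 0, "roll": 0},
  {"fingers": 1, "x": 0.2, "y": -0.7, "z": 0, "roll": 0},
  {"fingers": 1, "x": 0.2, "y": -0.7, "z": 0, "roll": 0},
])

```text
clock: 3.7
position: [0.4081, -0.2288, 0.3697]
tcp_rot: [-180.0, -0.0, 86.9]
force: [-0.0, 0.3, -0.3]
gripper_width: 0.0855
finger_force: 0.0
```

```bash
python3 - <<'E'
from h import *
o=robot.get_obs();print(o['clock'],o['position'],o['tcp_rot'],o['qpos'],o['force'])
find(['wrist'],['pot','pot_rim','pot_tower'])
find(['top'],['pot_rim','pot_tower','well_mouth','stand_free'])
p=robot.grab_frame('wrist');print(p['tool_from_camera'],p['camera_matrix'],p['k1'])
E
ls pics
```

```text
3.7 [ 0.40805108 -0.2287605   0.36968344] [-1.79961526e+02 -2.13377795e-02  8.69154748e+01] [-30.03484247   3.86748657  58.1973559  100.65914118  -3.37093917
  77.36562828  25.76011395] [-0.01795994  0.30578517 -0.29400675]
wrist 3
   pot [([0.462, -0.2698, 0.1077], 0.92)]
   pot_rim [([0.4586, -0.2698, 0.1798], 0.72)]
   pot_tower [([0.4591, -0.2639, 0.0018], 0.84)]
top 4
   pot_rim [([0.4645, -0.2678, 0.1841], 0.81)]
   pot_tower [([0.4642, -0.2704, 0.0016], 0.79), ([0.4631, -0.2651, 0.1057], 0.37)]
   well_mouth [([0.4355, 0.1121, 0.0517], 0.57)]
   stand_free [([0.4349, 0.1138, -0.002], 0.75)]
[[-3.10347613e-04 -9.62010722e-01 -2.73011491e-01  7.02070287e-02]
 [ 9.99999875e-01 -4.05298401e-04  2.91393719e-04 -7.43042292e-04]
 [-3.90975003e-04 -2.73011366e-01  9.62010728e-01 -1.42290847e-01]
 [ 0.00000000e+00  0.00000000e+00  0.00000000e+00  1.00000000e+00]] [[292.9421142    0.         285.23778742]
 [  0.         292.9421142  208.43221497]
 [  0.           0.           1.        ]] 0.0022593886114417637
c1.png
side_2.png
top_1.png
top_4.png
wrist_3.png
```

View pics/wrist_3.png

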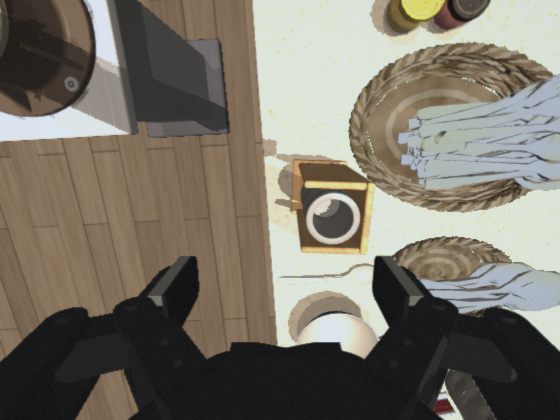

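The wrist view shows the tower mouth at about (332,218). Its back wall runs from (374,182) to (365,254) and its opening faces image left. Next I'll refine the rim and the yaw by back-projection.

```bash
cat >> h.py <<'E'
from scipy.spatial.transform import Rotation as R
def project_plane(p,uv,z,obs=None):
    if 'world_from_camera' in p: T=np.array(p['world_from_camera'])
    else:
        W=np.eye(4);W[:3,:3]=R.from_euler('xyz',obs['tcp_rot'],degrees=True).as_matrix();W[:3,3]=obs['position']
        T=W@np.array(p['tool_from_camera'])
    K=np.array(p['camera_matrix']);k=p['k1']
    d=cv2.undistortPoints(np.array(uv,float).reshape(-1,1,2),K,np.array([k,0,0,0,0.]))[:,0]
    r=np.c_[d,np.ones(len(d))]@T[:3,:3].T
    return T[:3,3]+r*((z-T[2,3])/r[:,2])[:,None]
E
python3 - <<'E'
from h import *
o=robot.get_obs();p=robot.grab_frame('wrist');f=p['frame']
a=cv2.resize(f[150:265,270:390],None,fx=5,fy=5,interpolation=cv2.INTER_CUBIC)
cv2.imwrite('pics/c2.png',a[:,:,::-1])
print(project_plane(p,[[332,218],[374,182],[365,254],[300,250]],0.184,o))
E
```

```text
[[ 0.46073077 -0.26668945  0.184     ]
 [ 0.5087934  -0.22632204  0.184     ]
 [ 0.50041241 -0.31491372  0.184     ]
 [ 0.42153612 -0.30537739  0.184     ]]
```

View pics/c2.png

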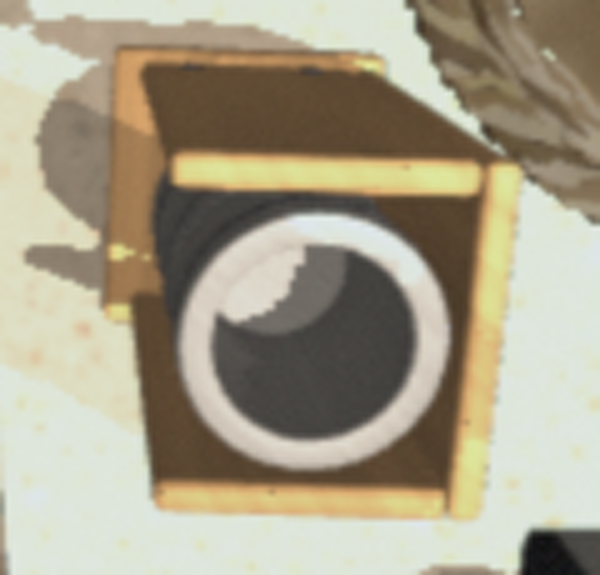

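Call:
step_arm([
  {"fingers": -0.06, "x": 0.1, "y": -0.12, "z": 0, "roll": -0.02},
  {"fingers": -0.06, "x": 0.17, "y": -0.24, "z": -0.2, "roll": -0.02},
  {"fingers": -0.06, "x": 0.17, "y": -0.24, "z": -0.5, "roll": -0.02},
  {"fingers": -0.06, "x": 0.17, "y": -0.24, "z": -0.75, "roll": -0.02},
  {"fingers": -0.06, "x": 0.17, "y": -0.24, "z": -0.9, "roll": -0.02},
  {"fingers": -0.06, "x": 0.17, "y": -0.24, "z": -0.9, "roll": -0.02},
  {"fingers": -0.06, "x": 0.17, "y": -0.24, "z": -0.9, "roll": -0.02},
])

```text
clock: 4.95
position: [0.4339, -0.2658, 0.2355]
tcp_rot: [-180.0, 0.0, 85.1]
force: [0.5, 0.3, -0.4]
gripper_width: 0.0399
finger_force: 0.0
```

Run:
```python
from h import *
o=robot.get_obs();print(o['clock'],o['position'],o['tcp_rot'],o['gripper_width'],o['qpos'].round(1))
find(['wrist','top'],['pot_rim','pot'])
p=robot.grab_frame('wrist');cv2.imwrite('pics/w5.png',p['frame'][:,:,::-1])
np.savez('w5.npz',**{k:v for k,v in p.items() if k!='frame'},pos=o['position'],rot=o['tcp_rot'])
```

```text
4.95 [ 0.43385446 -0.26578531  0.23550518] [-1.79988200e+02  3.10647907e-02  8.51028644e+01] 0.03991535192082787 [-17.6  19.   56.7 108.8 -18.   61.7  41.5]
wrist 7
   pot_rim [([0.4565, -0.2687, 0.1788], 0.67)]
   pot [([0.4611, -0.2708, 0.1065], 0.85)]
top 8
   pot_rim [([0.4654, -0.2675, 0.1841], 0.94)]
   pot [([0.4585, -0.264, 0.1054], 0.77)]
```

View pics/w5.png

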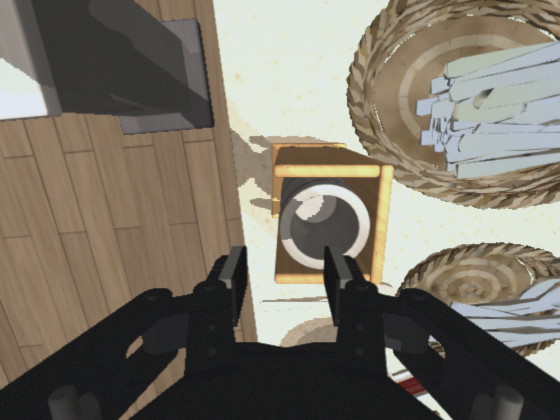

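Run:
```python
from h import *
d=np.load('w5.npz');p={k:d[k] for k in d.files};p['k1']=float(d['k1']);o={'position':d['pos'],'tcp_rot':d['rot']}
f=cv2.imread('pics/w5.png');g=f.min(axis=2)
m=((g>165)).astype(np.uint8);m[:165]=0;m[290:]=0;m[:,:277]=0;m[:,375:]=0
c=max(cv2.findContours(m,cv2.RETR_EXTERNAL,cv2.CHAIN_APPROX_NONE)[0],key=cv2.contourArea)
print(cv2.boundingRect(c),cv2.contourArea(c))
h=cv2.convexHull(c)[:,0]
P=project_plane(p,h,0.184,o)[:,:2]
print(cv2.minEnclosingCircle(P.astype(np.float32)), np.round([P.min(0),P.max(0)],4))
print(project_plane(p,[[324,226],[392,166],[383,285]],0.184,o))
```

```text
(294, 185, 76, 72) 1476.0
((0.46270161867141724, -0.2654845118522644), 0.030854985117912292) [[ 0.441  -0.2904]
 [ 0.4917 -0.2361]]
[[ 0.46034862 -0.26567154  0.184     ]
 [ 0.50715401 -0.22763959  0.184     ]
 [ 0.50169142 -0.31573511  0.184     ]]
```

Call:
step_arm([
  {"fingers": -0.06, "x": -0.005, "y": 0.01, "z": -0.1, "roll": 0},
  {"fingers": -0.06, "x": -0.005, "y": 0.01, "z": -0.2, "roll": 0},
  {"fingers": -0.06, "x": -0.005, "y": 0.01, "z": -0.3, "roll": 0},
  {"fingers": -0.06, "x": -0.005, "y": 0.01, "z": -0.4, "roll": 0},
  {"fingers": -0.06, "x": -0.005, "y": 0.01, "z": -0.5, "roll": 0},
  {"fingers": -0.06, "x": -0.005, "y": 0.01, "z": -0.55, "roll": 0},
  {"fingers": -0.06, "x": -0.005, "y": 0.01, "z": -0.55, "roll": 0},
], newtons=60)

```text
clock: 6.0
position: [0.4326, -0.2637, 0.1519]
tcp_rot: [-179.9, -0.0, 85.1]
force: [-0.1, 0.2, 0.1]
gripper_width: 0.0401
finger_force: 0.0
```

Call:
step_arm([
  {"fingers": -0.5, "x": 0, "y": 0, "z": 0, "roll": 0},
  {"fingers": -0.65, "x": 0, "y": 0, "z": 0, "roll": 0},
  {"fingers": -0.75, "x": 0, "y": 0, "z": 0, "roll": 0},
  {"fingers": -0.85, "x": 0, "y": 0, "z": 0, "roll": 0},
  {"fingers": -1, "x": 0, "y": 0, "z": 0, "roll": 0},
  {"fingers": -1, "x": 0, "y": 0, "z": 0, "roll": 0},
  {"fingers": -1, "x": 0, "y": 0, "z": 0, "roll": 0},
], newtons=50)

```text
clock: 6.7
position: [0.4338, -0.2645, 0.1532]
tcp_rot: [179.9, 0.0, 85.1]
force: [1.1, 0.5, 5.9]
gripper_width: 0.0091
finger_force: 45.9
```

Call:
step_arm([
  {"fingers": -1, "x": 0, "y": 0, "z": 0.03, "roll": 0},
  {"fingers": -1, "x": 0, "y": 0, "z": 0.07, "roll": 0},
  {"fingers": -1, "x": 0, "y": 0, "z": 0.11, "roll": 0},
  {"fingers": -1, "x": 0, "y": 0, "z": 0.15, "roll": 0},
  {"fingers": -1, "x": 0, "y": 0, "z": 0.19, "roll": 0},
  {"fingers": -1, "x": 0, "y": 0, "z": 0.23, "roll": 0},
  {"fingers": -1, "x": 0, "y": 0, "z": 0.27, "roll": 0},
  {"fingers": -1, "x": 0, "y": 0, "z": 0.32, "roll": 0},
  {"fingers": -1, "x": 0, "y": 0, "z": 0.32, "roll": 0},
])

```text
clock: 7.6
position: [0.4334, -0.2643, 0.2014]
tcp_rot: [179.9, 0.0, 85.1]
force: [0.8, -0.1, -1.9]
gripper_width: 0.009
finger_force: 45.6
```

Run:
```python
from h import *
o=robot.get_obs();print(o['clock'],o['position'],o['force'],o['moment'],o['gripper_width'],o['finger_force'])
find(['side','top'],['pot','pot_rim','pot_mid','pot_low'])
```

```text
7.6 [ 0.43338808 -0.26428813  0.20139746] [ 0.79591451 -0.13341001 -1.89089359] [ 0.00727764 -0.0122674  -0.04197989] 0.009013837937434132 45.64603443868691
side 10
   pot [([0.433, 0.1104, 0.0185], 0.27)]
   pot_rim []
   pot_mid []
   pot_low []
top 11
   pot [([0.4592, -0.2631, 0.1498], 0.63)]
   pot_rim []
   pot_mid [([0.4569, -0.2653, 0.1502], 0.75), ([0.4622, -0.267, 0.0635], 0.52)]
   pot_low [([0.4623, -0.2647, 0.0133], 0.45)]
```

Call:
step_arm([
  {"fingers": -1, "x": 0, "y": 0, "z": 0.07, "roll": 0},
  {"fingers": -1, "x": 0, "y": 0, "z": 0.16, "roll": 0},
  {"fingers": -1, "x": 0, "y": 0, "z": 0.26, "roll": 0},
  {"fingers": -1, "x": 0, "y": 0, "z": 0.36, "roll": 0},
  {"fingers": -1, "x": 0, "y": 0, "z": 0.42, "roll": 0},
  {"fingers": -1, "x": 0, "y": 0.05, "z": 0.45, "roll": 0},
  {"fingers": -1, "x": -0.02, "y": 0.15, "z": 0.45, "roll": 0},
  {"fingers": -1, "x": -0.04, "y": 0.3, "z": 0.45, "roll": 0},
  {"fingers": -1, "x": -0.08, "y": 0.45, "z": 0.45, "roll": 0},
  {"fingers": -1, "x": -0.12, "y": 0.6, "z": 0.45, "roll": 0},
  {"fingers": -1, "x": -0.16, "y": 0.75, "z": 0.45, "roll": 0},
  {"fingers": -1, "x": -0.2, "y": 0.9, "z": 0.45, "roll": 0},
  {"fingers": -1, "x": -0.2, "y": 1.0, "z": 0.45, "roll": 0},
])

```text
clock: 9.4
position: [0.4018, -0.112, 0.2676]
tcp_rot: [-179.9, -0.1, 85.2]
force: [0.1, -0.3, -2.3]
gripper_width: 0.0088
finger_force: 47.3
```

Call:
step_arm([
  {"fingers": -1, "x": 0, "y": 0.1, "z": 0, "roll": 0},
  {"fingers": -1, "x": 0, "y": 0.22, "z": 0, "roll": 0},
  {"fingers": -1, "x": 0, "y": 0.34, "z": 0, "roll": 0},
  {"fingers": -1, "x": 0, "y": 0.42, "z": -0.1, "roll": 0},
  {"fingers": -1, "x": 0, "y": 0.45, "z": -0.25, "roll": 0},
  {"fingers": -1, "x": 0, "y": 0.45, "z": -0.4, "roll": 0},
  {"fingers": -1, "x": 0, "y": 0.45, "z": -0.55, "roll": 0},
  {"fingers": -1, "x": 0, "y": 0.45, "z": -0.7, "roll": 0},
  {"fingers": -1, "x": 0, "y": 0.45, "z": -0.85, "roll": 0},
  {"fingers": -1, "x": 0, "y": 0.45, "z": -0.95, "roll": 0},
  {"fingers": -1, "x": 0, "y": 0.45, "z": -1.0, "roll": 0},
  {"fingers": -1, "x": 0, "y": 0.45, "z": -1.0, "roll": 0},
])

```text
clock: 10.6
position: [0.4023, -0.0463, 0.1174]
tcp_rot: [-179.9, 0.0, 85.1]
force: [0.0, -0.6, -1.1]
gripper_width: 0.0092
finger_force: 47.6
```

Run:
```python
from h import *
o=robot.get_obs();print(o['clock'],o['position'],o['tcp_rot'],o['force'],o['moment'],o['gripper_width'],o['qpos'].round(1))
find(['side','top','wrist'],['pot','pot_rim'])
```

```text
10.6 [ 0.40231163 -0.04625739  0.11741845] [-1.79907543e+02  2.91591605e-02  8.51177562e+01] [ 0.02397526 -0.64410933 -1.07836949] [ 0.00702212  0.06709818 -0.00395575] 0.009219264992054822 [-39.9  17.1  48.5 129.8 -19.8  40.5  17.8]
side 12
   pot []
   pot_rim [([0.4278, -0.0496, 0.1491], 0.69)]
top 13
   pot [([0.4366, 0.1102, 0.0152], 0.48)]
   pot_rim []
wrist 14
   pot [([0.4306, -0.0492, 0.073], 0.91)]
   pot_rim [([0.4262, -0.0471, 0.147], 0.73)]
```

Call:
step_arm([
  {"fingers": -1, "x": 0, "y": 0, "z": -0.08, "roll": 0},
  {"fingers": -1, "x": 0, "y": 0, "z": -0.18, "roll": 0},
  {"fingers": -1, "x": 0, "y": 0, "z": -0.28, "roll": 0},
  {"fingers": -1, "x": 0, "y": 0, "z": -0.36, "roll": 0},
  {"fingers": -1, "x": 0, "y": 0, "z": -0.41, "roll": 0},
  {"fingers": -1, "x": 0, "y": 0, "z": -0.43, "roll": 0},
  {"fingers": -1, "x": 0, "y": 0, "z": -0.44, "roll": 0},
  {"fingers": -1, "x": 0, "y": 0, "z": -0.44, "roll": 0},
])

```text
clock: 11.85
position: [0.4032, -0.0464, 0.0521]
tcp_rot: [180.0, -0.0, 85.1]
force: [0.8, 0.2, -2.7]
gripper_width: 0.0094
finger_force: 47.5
```

Call:
step_arm([
  {"fingers": -1, "x": 0, "y": 0, "z": -0.005, "roll": 0},
  {"fingers": -1, "x": 0, "y": 0, "z": -0.01, "roll": 0},
])

```text
clock: 12.05
position: [0.4032, -0.0464, 0.0507]
tcp_rot: [180.0, -0.0, 85.1]
force: [0.1, 0.4, -2.0]
gripper_width: 0.0091
finger_force: 47.6
```

Call:
step_arm([
  {"fingers": -1, "x": 0, "y": 0, "z": -0.005, "roll": 0},
  {"fingers": -1, "x": 0, "y": 0, "z": -0.01, "roll": 0},
])

```text
clock: 12.25
position: [0.4028, -0.0465, 0.0492]
tcp_rot: [-180.0, -0.0, 85.1]
force: [-7.0, -1.3, 26.8]
gripper_width: 0.009
finger_force: 52.0
```

Call:
step_arm([
  {"fingers": -1, "x": 0, "y": 0, "z": 0.005, "roll": 0},
  {"fingers": -1, "x": 0, "y": 0, "z": 0.005, "roll": 0},
])

```text
clock: 12.45
position: [0.403, -0.0464, 0.0497]
tcp_rot: [180.0, -0.0, 85.1]
force: [0.4, -0.8, -3.1]
gripper_width: 0.0093
finger_force: 47.5
```

Call:
step_arm([
  {"fingers": -0.75, "x": 0, "y": 0, "z": 0, "roll": 0},
  {"fingers": -0.6, "x": 0, "y": 0, "z": 0, "roll": 0},
  {"fingers": -0.4, "x": 0, "y": 0, "z": 0, "roll": 0},
  {"fingers": -0.25, "x": 0, "y": 0, "z": 0, "roll": 0},
  {"fingers": -0.25, "x": 0, "y": 0, "z": 0, "roll": 0},
], newtons=20)

```text
clock: 12.95
position: [0.403, -0.0464, 0.0497]
tcp_rot: [180.0, -0.0, 85.1]
force: [-0.5, -0.5, 0.3]
gripper_width: 0.0321
finger_force: 0.0
```

Call:
step_arm([
  {"fingers": -0.25, "x": 0, "y": 0, "z": 0.05, "roll": 0},
  {"fingers": -0.25, "x": 0, "y": 0, "z": 0.15, "roll": 0},
  {"fingers": -0.25, "x": 0, "y": 0, "z": 0.3, "roll": 0},
  {"fingers": -0.25, "x": 0, "y": 0, "z": 0.5, "roll": 0},
  {"fingers": 0, "x": 0, "y": 0, "z": 0.7, "roll": 0},
  {"fingers": 1, "x": 0, "y": 0, "z": 0.9, "roll": 0},
  {"fingers": 1, "x": 0, "y": 0, "z": 0.9, "roll": 0},
  {"fingers": 1, "x": 0, "y": 0, "z": 0.9, "roll": 0},
])

```text
clock: 13.75
position: [0.4032, -0.0461, 0.1852]
tcp_rot: [179.9, -0.1, 85.2]
force: [0.8, 0.3, -0.9]
gripper_width: 0.0835
finger_force: 0.0
```

Run:
```python
from h import *
o=robot.get_obs();print(o['clock'],o['position'],o['tcp_rot'],o['force'],o['gripper_width'],o['qpos'].round(1))
find(['side','top','wrist'],['pot','pot_rim','well_mouth','stand_free'])
p=robot.grab_frame('wrist');cv2.imwrite('pics/w6.png',p['frame'][:,:,::-1])
np.savez('w6.npz',**{k:v for k,v in p.items() if k!='frame'},pos=o['position'],rot=o['tcp_rot'])
```

```text
13.75 [ 0.40321798 -0.04609102  0.18519992] [ 1.79919527e+02 -8.43253724e-02  8.51636829e+01] [ 0.75708937  0.26781594 -0.90449902] 0.0834874383950159 [-48.9   8.9  55.5 125.2  -9.7  50.1   7.7]
side 15
   pot [([0.4313, -0.0453, 0.0016], 0.64)]
   pot_rim [([0.4269, -0.0497, 0.0822], 0.81)]
   well_mouth [([0.4332, 0.1099, 0.0492], 0.95)]
   stand_free [([0.4344, 0.1121, -0.0016], 0.96)]
top 16
   pot []
   pot_rim []
   well_mouth [([0.4384, 0.1149, 0.0526], 0.62), ([0.432, 0.1131, -0.0002], 0.36)]
   stand_free [([0.4327, 0.113, -0.0006], 0.6)]
wrist 17
   pot [([0.4254, -0.0507, 0.0019], 0.93), ([0.4614, -0.2631, -0.0028], 0.73)]
   pot_rim [([0.4237, -0.0517, 0.0784], 0.64)]
   well_mouth [([0.4343, 0.1124, 0.0496], 0.97)]
   stand_free [([0.4359, 0.1116, 0.0033], 0.71)]
```

View pics/w6.png

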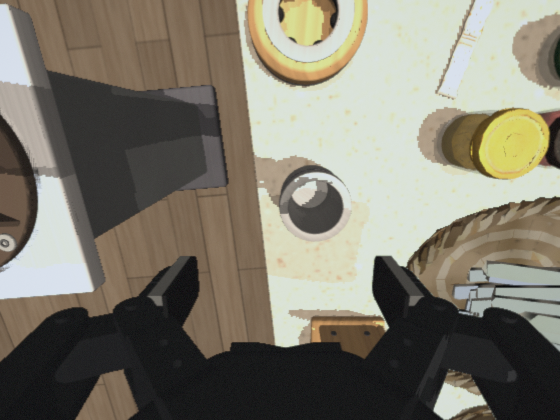

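The pot stands upright with its rim at about (315,204), and the collar of the empty stand is at about (308,20).

Run:
```python
from h import *
d=np.load('w6.npz');p={k:d[k] for k in d.files};p['k1']=float(d['k1']);o={'position':d['pos'],'tcp_rot':d['rot']}
f=cv2.imread('pics/w6.png')
a=cv2.resize(f[0:250,235:385],None,fx=3.2,fy=2.4 if 0 else 3.2,interpolation=cv2.INTER_CUBIC)
cv2.imwrite('pics/c3.png',a[:600]);print(a.shape)
cv2.imwrite('pics/c3.png',np.hstack([cv2.resize(f[0:110,240:380],None,fx=2.85,fy=2.85,interpolation=cv2.INTER_CUBIC),cv2.resize(f[150:260,245:385],None,fx=2.85,fy=2.85,interpolation=cv2.INTER_CUBIC)]))
print(project_plane(p,[[315,204]],0.08,o),project_plane(p,[[308,20]],0.05,o))
```

```text
(800, 480, 3)
[[ 0.42895431 -0.04414246  0.08      ]] [[0.43469883 0.1064726  0.05      ]]
```

View pics/c3.png

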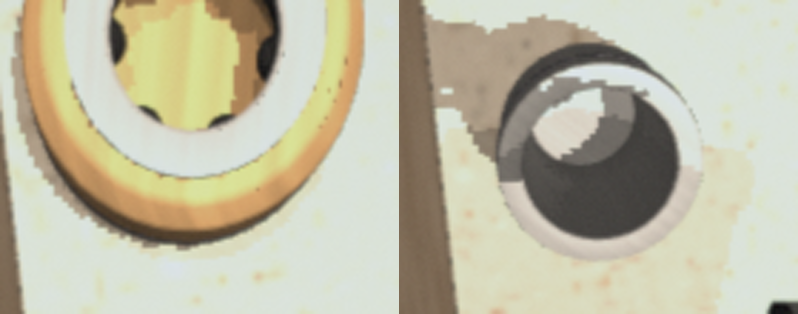

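Call:
step_arm([
  {"fingers": 1, "x": 0.06, "y": 0, "z": 0, "roll": -0.09},
  {"fingers": 1, "x": 0.12, "y": 0, "z": 0, "roll": -0.18},
  {"fingers": 1, "x": 0.18, "y": -0.005, "z": 0, "roll": -0.27},
  {"fingers": 1, "x": 0.18, "y": -0.005, "z": 0, "roll": -0.36},
  {"fingers": 1, "x": 0.18, "y": -0.005, "z": 0, "roll": -0.45},
  {"fingers": 1, "x": 0.18, "y": -0.005, "z": 0, "roll": -0.54},
  {"fingers": 1, "x": 0.18, "y": -0.005, "z": 0, "roll": -0.63},
  {"fingers": 1, "x": 0.18, "y": -0.005, "z": 0, "roll": -0.72},
  {"fingers": 1, "x": 0.18, "y": -0.005, "z": 0, "roll": -0.81},
  {"fingers": 1, "x": 0.18, "y": -0.005, "z": 0, "roll": -0.9},
  {"fingers": 1, "x": 0.18, "y": -0.005, "z": 0, "roll": -1},
  {"fingers": 1, "x": 0.18, "y": -0.005, "z": 0, "roll": -1},
  {"fingers": 1, "x": 0.18, "y": -0.005, "z": 0, "roll": -1},
], newtons=20)

```text
clock: 15.85
position: [0.43, -0.0471, 0.1846]
tcp_rot: [180.0, 0.0, -4.6]
force: [0.3, 0.3, 0.1]
gripper_width: 0.0854
finger_force: 0.0
```

Run:
```python
from h import *
o=robot.get_obs();print(o['clock'],o['position'],o['tcp_rot'],o['qpos'].round(1))
find(['side'],['pot','pot_rim'])
```

```text
15.85 [ 0.42995181 -0.04714916  0.1846206 ] [ 1.79993273e+02  4.16541871e-03 -4.64067209e+00] [-57.3  20.2  73.7 122.5 -24.1  54.1 -64.5]
side 19
   pot [([0.4291, -0.0441, -0.0012], 0.5)]
   pot_rim [([0.4291, -0.0499, 0.0795], 0.86)]
```

q3 is near its limit at this yaw, so I'll turn back the other way and centre the pot by gripping at yaw 85 first.

Call:
step_arm([
  {"fingers": 1, "x": 0, "y": 0, "z": 0, "roll": 0.09},
  {"fingers": 1, "x": 0, "y": 0, "z": 0, "roll": 0.18},
  {"fingers": 1, "x": 0, "y": 0, "z": 0, "roll": 0.27},
  {"fingers": 1, "x": 0, "y": 0, "z": 0, "roll": 0.36},
  {"fingers": 1, "x": 0, "y": 0, "z": 0, "roll": 0.45},
  {"fingers": 1, "x": 0, "y": 0, "z": 0, "roll": 0.54},
  {"fingers": 1, "x": 0, "y": 0, "z": -0.1, "roll": 0.63},
  {"fingers": 1, "x": 0, "y": 0, "z": -0.2, "roll": 0.72},
  {"fingers": 1, "x": 0, "y": 0, "z": -0.3, "roll": 0.81},
  {"fingers": 1, "x": 0, "y": 0, "z": -0.4, "roll": 0.9},
  {"fingers": 1, "x": 0, "y": 0, "z": -0.5, "roll": 0.98},
  {"fingers": 1, "x": 0, "y": 0, "z": -0.6, "roll": 1},
  {"fingers": 1, "x": 0, "y": 0, "z": -0.7, "roll": 1},
  {"fingers": 1, "x": 0, "y": 0, "z": -0.8, "roll": 1},
  {"fingers": 1, "x": 0, "y": 0, "z": -0.9, "roll": 1},
  {"fingers": 1, "x": 0, "y": 0, "z": -0.95, "roll": 1},
  {"fingers": 1, "x": 0, "y": 0, "z": -0.95, "roll": 1},
], newtons=20)

```text
clock: 17.7
position: [0.4295, -0.0473, 0.0416]
tcp_rot: [-179.9, 0.0, 85.2]
force: [-0.5, 0.2, 0.7]
gripper_width: 0.0849
finger_force: 0.0
```

Call:
step_arm([
  {"fingers": 0.75, "x": 0, "y": 0, "z": 0, "roll": 0},
  {"fingers": 0.65, "x": 0, "y": 0, "z": 0, "roll": 0},
  {"fingers": 0.55, "x": 0, "y": 0, "z": 0, "roll": 0},
  {"fingers": 0.45, "x": 0, "y": 0, "z": 0, "roll": 0},
  {"fingers": 0.45, "x": 0, "y": 0, "z": 0, "roll": 0},
  {"fingers": 0.45, "x": 0, "y": 0, "z": 0, "roll": 0},
], newtons=20)

```text
clock: 18.3
position: [0.4302, -0.0471, 0.0427]
tcp_rot: [180.0, -0.0, 85.1]
force: [-1.4, -0.5, 6.5]
gripper_width: 0.0637
finger_force: 20.5
```

Run:
```python
from h import *
o=robot.get_obs();print(o['clock'],o['position'],o['tcp_rot'],o['force'],o['gripper_width'],o['finger_force'],o['qpos'].round(1))
find(['side','wrist'],['pot','pot_rim'])
```

```text
18.3 [ 0.43021571 -0.04711111  0.04267335] [ 1.79954712e+02 -2.77578964e-02  8.51291882e+01] [-1.39293834 -0.53916198  6.51603895] 0.06373737101387215 20.45004963299334 [-26.1  26.5  33.3 129.6 -28.5  30.9  24.4]
side 20
   pot [([0.4317, -0.0466, -0.0017], 0.68)]
   pot_rim [([0.4259, -0.0504, 0.0785], 0.48)]
wrist 21
   pot [([0.4303, -0.0486, 0.0047], 0.97)]
   pot_rim [([0.4251, -0.052, 0.0773], 0.79)]
```

Call:
step_arm([
  {"fingers": 0.6, "x": 0, "y": 0, "z": 0, "roll": 0},
  {"fingers": 0.8, "x": 0, "y": 0, "z": 0, "roll": 0},
  {"fingers": 1, "x": 0, "y": 0, "z": 0, "roll": 0},
  {"fingers": 1, "x": 0, "y": 0, "z": 0, "roll": 0.09},
  {"fingers": 1, "x": 0, "y": 0, "z": 0, "roll": 0.18},
  {"fingers": 1, "x": 0, "y": 0, "z": 0, "roll": 0.27},
  {"fingers": 1, "x": 0, "y": 0, "z": 0, "roll": 0.36},
  {"fingers": 1, "x": 0, "y": 0, "z": 0, "roll": 0.45},
  {"fingers": 1, "x": 0, "y": 0, "z": 0, "roll": 0.54},
  {"fingers": 1, "x": 0, "y": 0, "z": 0, "roll": 0.63},
  {"fingers": 1, "x": 0, "y": 0, "z": 0, "roll": 0.72},
  {"fingers": 1, "x": 0, "y": 0, "z": 0, "roll": 0.8},
  {"fingers": 1, "x": 0, "y": 0, "z": 0, "roll": 0.8},
  {"fingers": 0.75, "x": 0, "y": 0, "z": 0, "roll": 0.8},
  {"fingers": 0.65, "x": 0, "y": 0, "z": 0, "roll": 0.8},
  {"fingers": 0.55, "x": 0, "y": 0, "z": 0, "roll": 0.8},
  {"fingers": 0.45, "x": 0, "y": 0, "z": 0, "roll": 0.8},
  {"fingers": 0.45, "x": 0, "y": 0, "z": 0, "roll": 0.8},
], newtons=20)

```text
clock: 20.4
position: [0.4299, -0.0473, 0.0422]
tcp_rot: [-180.0, 0.0, 157.1]
force: [-0.6, -1.2, 4.5]
gripper_width: 0.0637
finger_force: 21.3
```

Call:
step_arm([
  {"fingers": 0.2, "x": 0, "y": 0, "z": 0, "roll": 0},
  {"fingers": 0.2, "x": 0, "y": 0, "z": 0, "roll": 0},
  {"fingers": 0.2, "x": 0, "y": 0, "z": 0, "roll": 0},
], newtons=90)

```text
clock: 20.7
position: [0.43, -0.0474, 0.0427]
tcp_rot: [180.0, 0.0, 157.1]
force: [-4.0, -2.3, 14.0]
gripper_width: 0.0624
finger_force: 94.4
```

Run:
```python
from h import *
o=robot.get_obs();print(o['clock'],o['position'],o['tcp_rot'],o['force'],o['gripper_width'],o['finger_force'],o['qpos'].round(1))
find(['side','wrist'],['pot','pot_rim','well_mouth','well_home','stand_free'])
```

```text
20.7 [ 0.43001236 -0.04738527  0.04266931] [1.79986535e+02 1.81927474e-02 1.57069583e+02] [-3.99054481 -2.33623551 13.9580375 ] 0.06243208714769874 94.43547986447811 [-10.5  23.8  12.4 128.4 -10.4  28.7  77.1]
side 22
   pot [([0.4293, -0.0418, 0.0008], 0.74)]
   pot_rim [([0.4303, -0.05, 0.0777], 0.87), ([0.6935, 0.0703, -0.0006], 0.23)]
   well_mouth [([0.4354, 0.1088, 0.0488], 0.91)]
   well_home [([0.4328, 0.1112, 0.021], 0.58)]
   stand_free [([0.429, 0.4722, 0.0047], 0.72), ([0.4333, 0.1128, 0.0202], 0.62), ([0.4385, 0.1101, -0.0016], 0.61)]
wrist 23
   pot [([0.4292, -0.0505, 0.0013], 0.87)]
   pot_rim [([0.4389, 0.1087, -0.0017], 0.72), ([0.4274, -0.0481, 0.079], 0.66)]
   well_mouth []
   well_home [([0.4345, 0.1139, 0.0139], 0.68)]
   stand_free [([0.4376, 0.1116, -0.0012], 0.73)]
```

Call:
step_arm([
  {"fingers": 0.2, "x": 0, "y": 0, "z": 0.05, "roll": 0},
  {"fingers": 0.2, "x": 0, "y": 0, "z": 0.15, "roll": 0},
  {"fingers": 0.2, "x": 0, "y": 0, "z": 0.3, "roll": 0},
  {"fingers": 0.2, "x": 0, "y": 0.1, "z": 0.45, "roll": 0},
  {"fingers": 0.2, "x": 0, "y": 0.2, "z": 0.6, "roll": 0},
  {"fingers": 0.2, "x": 0, "y": 0.3, "z": 0.7, "roll": 0},
  {"fingers": 0.2, "x": 0, "y": 0.35, "z": 0.7, "roll": 0},
  {"fingers": 0.2, "x": 0, "y": 0.35, "z": 0.7, "roll": 0},
  {"fingers": 0.2, "x": 0, "y": 0.35, "z": 0.7, "roll": 0},
])

```text
clock: 22.2
position: [0.4292, 0.0048, 0.1463]
tcp_rot: [-179.9, -0.1, 157.1]
force: [-0.4, -0.6, -1.9]
gripper_width: 0.0626
finger_force: 98.6
```

Run:
```python
from h import *
o=robot.get_obs();print(o['clock'],o['position'],o['tcp_rot'],o['force'],o['moment'],o['gripper_width'],o['finger_force'],o['qpos'].round(1))
find(['side','wrist'],['pot','pot_rim','well_mouth','stand_free'])
p=robot.grab_frame('wrist');cv2.imwrite('pics/w7.png',p['frame'][:,:,::-1])
np.savez('w7.npz',**{k:v for k,v in p.items() if k!='frame'},pos=o['position'],rot=o['tcp_rot'])
```

```text
22.2 [0.42920323 0.00483128 0.14625061] [-1.79935852e+02 -7.44646012e-02  1.57127232e+02] [-0.43339262 -0.59241061 -1.94715589] [-0.00949656  0.00530525 -0.02197929] 0.0625723730795145 98.621312007308 [-20.6  12.8  15.2 123.2  -4.7  44.7  64.7]
side 24
   pot [([0.4298, 0.0061, 0.1002], 0.64)]
   pot_rim [([0.4312, 0.0047, 0.1838], 0.87)]
   well_mouth [([0.4367, 0.1129, 0.0504], 0.93)]
   stand_free [([0.4331, 0.1095, -0.0017], 0.72), ([0.4329, 0.1094, 0.0513], 0.53), ([0.5275, 0.5284, 0.0027], 0.43)]
wrist 25
   pot [([0.4279, 0.0042, 0.1057], 0.7), ([0.4352, 0.1133, 0.0478], 0.34)]
   pot_rim [([0.4262, 0.0036, 0.1808], 0.68)]
   well_mouth [([0.4391, 0.1126, 0.0498], 0.96)]
   stand_free [([0.4379, 0.1113, 0.0034], 0.65)]
```

View pics/w7.png

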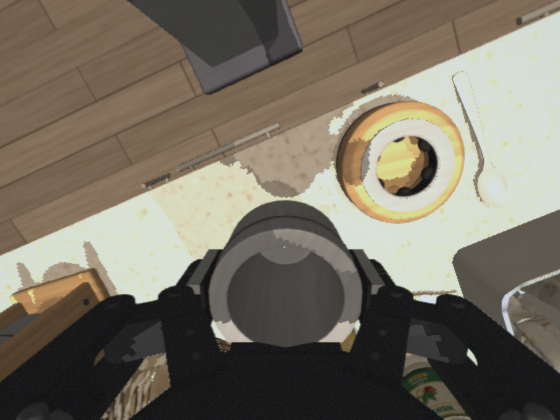

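The wrist view shows the pot held upright. The steel collar of the empty stand is at about (408,165) with its hole open. I'll fit the collar circle next.

Run:
```python
from h import *
from scipy.optimize import least_squares
d=np.load('w7.npz');p={k:d[k] for k in d.files};p['k1']=float(d['k1']);o={'position':d['pos'],'tcp_rot':d['rot']}
f=cv2.imread('pics/w7.png');hsv=cv2.cvtColor(f,cv2.COLOR_BGR2HSV)
m=((hsv[:,:,1]<60)&(hsv[:,:,2]>150)).astype(np.uint8)
n,l,st,c=cv2.connectedComponentsWithStats(m)
best=[i for i in range(1,n) if st[i,4]>800 and 350<st[i,0]<380 and st[i,2]<120]
print([st[i].tolist() for i in best])
for i in best:
    cs,h=cv2.findContours((l==i).astype(np.uint8),cv2.RETR_CCOMP,cv2.CHAIN_APPROX_NONE)
    for q in cs:
        if len(q)<80: continue
        P=project_plane(p,q[:,0],0.05,o)[:,:2]
        s=least_squares(lambda v:np.hypot(*(P-v[:2]).T)-v[2],[.435,.112,.03],loss='soft_l1',f_scale=0.001)
        print(len(q),s.x.round(4),np.sqrt(np.mean(s.fun**2)))
```

```text
[[362, 119, 93, 93, 3766]]
266 [0.4336 0.1119 0.0373] 0.0013276731158946456
175 [0.4331 0.1111 0.0252] 0.00021044398933399934
```

Call:
step_arm([
  {"fingers": 0.2, "x": 0.01, "y": 0.1, "z": 0, "roll": 0},
  {"fingers": 0.2, "x": 0.02, "y": 0.25, "z": 0, "roll": 0},
  {"fingers": 0.2, "x": 0.03, "y": 0.4, "z": 0, "roll": 0},
  {"fingers": 0.2, "x": 0.03, "y": 0.55, "z": 0, "roll": 0},
  {"fingers": 0.2, "x": 0.03, "y": 0.66, "z": 0, "roll": 0},
  {"fingers": 0.2, "x": 0.03, "y": 0.71, "z": -0.05, "roll": 0},
  {"fingers": 0.2, "x": 0.03, "y": 0.71, "z": -0.12, "roll": 0},
  {"fingers": 0.2, "x": 0.03, "y": 0.71, "z": -0.2, "roll": 0},
  {"fingers": 0.2, "x": 0.03, "y": 0.71, "z": -0.27, "roll": 0},
  {"fingers": 0.2, "x": 0.03, "y": 0.71, "z": -0.27, "roll": 0},
  {"fingers": 0.2, "x": 0.03, "y": 0.71, "z": -0.27, "roll": 0},
])

```text
clock: 23.85
position: [0.4343, 0.1111, 0.1063]
tcp_rot: [-179.9, -0.0, 157.1]
force: [-0.8, -0.5, -2.2]
gripper_width: 0.0627
finger_force: 98.7
```

Run:
```python
from h import *
o=robot.get_obs();print(o['clock'],o['position'],o['tcp_rot'],o['force'],o['moment'],o['finger_force'],o['qpos'].round(1))
find(['side','side','top'],['pot','pot_rim','well_mouth','stand_free'])
```

```text
23.85 [0.43427281 0.11105727 0.10630418] [-1.79948230e+02 -3.35795722e-02  1.57064072e+02] [-0.78585181 -0.46994233 -2.23493038] [-0.02798704  0.00872947  0.00036659] 98.69928907603025 [-30.3  18.1  11.3 123.1  -5.5  39.3  51.8]
side 27
   pot [([0.4335, 0.1144, 0.0636], 0.55)]
   pot_rim [([0.4352, 0.1062, 0.1418], 0.66)]
   well_mouth [([0.4361, 0.1096, 0.0491], 0.89)]
   stand_free [([0.4327, 0.111, 0.0009], 0.69)]
side 28
   pot [([0.4336, 0.1159, 0.0618], 0.62)]
   pot_rim [([0.4306, 0.1094, 0.1397], 0.84)]
   well_mouth [([0.4352, 0.1094, 0.0531], 0.89)]
   stand_free [([0.4368, 0.1067, 0.0], 0.87)]
top 29
   pot [([0.4633, -0.2666, 0.013], 0.42)]
   pot_rim []
   well_mouth []
   stand_free []
```

Call:
step_arm([
  {"fingers": 0.2, "x": 0, "y": 0, "z": -0.03, "roll": 0},
  {"fingers": 0.2, "x": 0, "y": 0, "z": -0.06, "roll": 0},
  {"fingers": 0.2, "x": 0, "y": 0, "z": -0.085, "roll": 0},
  {"fingers": 0.2, "x": 0, "y": 0, "z": -0.105, "roll": 0},
  {"fingers": 0.2, "x": 0, "y": 0, "z": -0.12, "roll": 0},
  {"fingers": 0.2, "x": 0, "y": 0, "z": -0.12, "roll": 0},
])

```text
clock: 25.2
position: [0.4343, 0.1117, 0.0883]
tcp_rot: [-180.0, -0.0, 157.1]
force: [-0.8, 0.2, -2.1]
gripper_width: 0.0629
finger_force: 98.7
```

Call:
step_arm([
  {"fingers": 0.2, "x": 0, "y": 0, "z": -0.01, "roll": 0},
  {"fingers": 0.2, "x": 0, "y": 0, "z": -0.02, "roll": 0},
  {"fingers": 0.2, "x": 0, "y": 0, "z": -0.03, "roll": 0},
  {"fingers": 0.2, "x": 0, "y": 0, "z": -0.03, "roll": 0},
])

```text
clock: 25.6
position: [0.4344, 0.1118, 0.084]
tcp_rot: [-180.0, -0.0, 157.1]
force: [0.3, -0.7, -2.6]
gripper_width: 0.0627
finger_force: 98.7
```

Call:
step_arm([
  {"fingers": 0.2, "x": 0, "y": 0, "z": -0.003, "roll": 0.06},
  {"fingers": 0.2, "x": 0, "y": 0, "z": -0.006, "roll": 0.12},
  {"fingers": 0.2, "x": 0, "y": 0, "z": -0.01, "roll": 0.18},
  {"fingers": 0.2, "x": 0, "y": 0, "z": -0.013, "roll": 0.24},
  {"fingers": 0.2, "x": 0, "y": 0, "z": -0.017, "roll": 0.3},
  {"fingers": 0.2, "x": 0, "y": 0, "z": -0.02, "roll": 0.36},
  {"fingers": 0.2, "x": 0, "y": 0, "z": -0.024, "roll": 0.42},
])

```text
clock: 26.3
position: [0.4345, 0.1118, 0.0806]
tcp_rot: [180.0, 0.0, -164.9]
force: [0.3, -0.2, -2.1]
gripper_width: 0.0623
finger_force: 98.6
```

Call:
step_arm([
  {"fingers": 0.2, "x": 0, "y": 0, "z": -0.002, "roll": -0.05},
  {"fingers": 0.2, "x": 0, "y": 0, "z": -0.005, "roll": -0.11},
  {"fingers": 0.2, "x": 0, "y": 0, "z": -0.009, "roll": -0.17},
  {"fingers": 0.2, "x": 0, "y": 0, "z": -0.012, "roll": -0.23},
  {"fingers": 0.2, "x": 0, "y": 0, "z": -0.015, "roll": -0.29},
])

```text
clock: 26.8
position: [0.4345, 0.1118, 0.0783]
tcp_rot: [180.0, 0.0, 168.6]
force: [-0.3, 0.4, -1.8]
gripper_width: 0.0629
finger_force: 98.6
```

Call:
step_arm([
  {"fingers": 0.2, "x": 0, "y": 0, "z": -0.003, "roll": -0.06},
  {"fingers": 0.2, "x": 0, "y": 0, "z": -0.007, "roll": -0.12},
  {"fingers": 0.2, "x": 0, "y": 0, "z": -0.01, "roll": -0.18},
  {"fingers": 0.2, "x": 0, "y": 0, "z": -0.014, "roll": -0.24},
  {"fingers": 0.2, "x": 0, "y": 0, "z": -0.017, "roll": -0.3},
])

```text
clock: 27.3
position: [0.4351, 0.1119, 0.0761]
tcp_rot: [179.9, 0.0, 141.6]
force: [-0.4, -0.3, 2.9]
gripper_width: 0.0625
finger_force: 99.0
```

Call:
step_arm([
  {"fingers": 0.2, "x": 0, "y": 0, "z": -0.002, "roll": 0.05},
  {"fingers": 0.2, "x": 0, "y": 0, "z": -0.005, "roll": 0.11},
  {"fingers": 0.2, "x": 0, "y": 0, "z": -0.008, "roll": 0.17},
  {"fingers": 0.2, "x": 0, "y": 0, "z": -0.011, "roll": 0.23},
  {"fingers": 0.2, "x": 0, "y": 0, "z": -0.015, "roll": 0.29},
])

```text
clock: 27.8
position: [0.4353, 0.1117, 0.0747]
tcp_rot: [179.9, 0.1, 168.1]
force: [-5.0, -2.7, 21.9]
gripper_width: 0.0627
finger_force: 101.2
```

```bash
python3 -c "
from h import *
o=robot.get_obs();print(o['clock'],o['position'],o['force'],o['moment'],o['finger_force'],o['qpos'].round(1))"
```

```text
27.8 [0.43531009 0.11170692 0.0746778 ] [-4.98427493 -2.65583241 21.89088702] [-0.88445039  1.08451518 -0.47337505] 101.15125335752964 [-27.2  21.2   7.5 124.5  -4.8  34.4  61.9]
```

Call:
step_arm([
  {"fingers": 0.2, "x": 0, "y": 0, "z": -0.003, "roll": 0.06},
  {"fingers": 0.2, "x": -0.003, "y": 0, "z": -0.006, "roll": 0.12},
  {"fingers": 0.2, "x": -0.005, "y": 0, "z": -0.009, "roll": 0.18},
  {"fingers": 0.2, "x": -0.005, "y": 0, "z": -0.012, "roll": 0.24},
  {"fingers": 0.2, "x": -0.005, "y": 0, "z": -0.015, "roll": 0.3},
])

```text
clock: 28.3
position: [0.4355, 0.1118, 0.0731]
tcp_rot: [180.0, 0.2, -165.0]
force: [-2.4, -1.1, 21.5]
gripper_width: 0.0624
finger_force: 101.2
```

Call:
step_arm([
  {"fingers": 0.2, "x": 0, "y": 0, "z": -0.001, "roll": -0.05},
  {"fingers": 0.2, "x": 0, "y": 0, "z": -0.004, "roll": -0.11},
  {"fingers": 0.2, "x": 0, "y": 0, "z": -0.007, "roll": -0.17},
  {"fingers": 0.2, "x": 0, "y": 0, "z": -0.01, "roll": -0.23},
  {"fingers": 0.2, "x": 0, "y": 0, "z": -0.013, "roll": -0.29},
])

```text
clock: 28.8
position: [0.4347, 0.1119, 0.0699]
tcp_rot: [180.0, 0.1, 168.6]
force: [0.9, -1.3, 2.0]
gripper_width: 0.0629
finger_force: 99.0
```

```bash
python3 -c "
from h import *
o=robot.get_obs();print(o['clock'],o['position'],o['tcp_rot'],o['force'],o['moment'],o['finger_force'],o['qpos'].round(1))
find(['side'],['pot','pot_rim'])"
```

```text
28.8 [0.43468135 0.11187622 0.06985492] [1.79956813e+02 1.03789022e-01 1.68633404e+02] [ 0.85297521 -1.33666942  2.00182989] [-0.22997693 -0.18737044  0.33686937] 98.97025499492884 [-27.1  21.7   7.3 124.8  -4.8  33.7  62.4]
side 30
   pot [([0.4342, 0.1114, 0.0247], 0.66)]
   pot_rim [([0.4343, 0.1129, 0.1074], 0.65)]
```

Call:
step_arm([
  {"fingers": 0.2, "x": 0, "y": 0, "z": -0.004, "roll": -0.06},
  {"fingers": 0.2, "x": 0, "y": 0, "z": -0.007, "roll": -0.12},
  {"fingers": 0.2, "x": 0, "y": 0, "z": -0.011, "roll": -0.18},
  {"fingers": 0.2, "x": 0, "y": 0, "z": -0.014, "roll": -0.24},
  {"fingers": 0.2, "x": 0, "y": 0, "z": -0.018, "roll": -0.3},
])

```text
clock: 29.45
position: [0.4346, 0.1119, 0.067]
tcp_rot: [179.9, 0.1, 141.8]
force: [2.3, -1.3, 2.7]
gripper_width: 0.0628
finger_force: 99.0
```

Call:
step_arm([
  {"fingers": 0.2, "x": 0, "y": 0, "z": -0.002, "roll": 0.05},
  {"fingers": 0.2, "x": 0, "y": 0, "z": -0.005, "roll": 0.11},
  {"fingers": 0.2, "x": 0, "y": 0, "z": -0.009, "roll": 0.17},
  {"fingers": 0.2, "x": 0, "y": 0, "z": -0.012, "roll": 0.23},
  {"fingers": 0.2, "x": 0, "y": 0, "z": -0.015, "roll": 0.29},
])

```text
clock: 29.95
position: [0.4346, 0.1119, 0.0647]
tcp_rot: [179.9, 0.1, 168.3]
force: [0.9, -0.1, 0.9]
gripper_width: 0.0622
finger_force: 99.1
```

Call:
step_arm([
  {"fingers": 0.2, "x": 0, "y": 0, "z": -0.003, "roll": 0.06},
  {"fingers": 0.2, "x": 0, "y": 0, "z": -0.006, "roll": 0.12},
  {"fingers": 0.2, "x": 0, "y": 0, "z": -0.01, "roll": 0.18},
  {"fingers": 0.2, "x": 0, "y": 0, "z": -0.013, "roll": 0.24},
])

```text
clock: 30.35
position: [0.4346, 0.1118, 0.0628]
tcp_rot: [180.0, 0.1, -170.1]
force: [2.4, -0.9, 1.7]
gripper_width: 0.0623
finger_force: 99.1
```

```bash
python3 -c "
from h import *
o=robot.get_obs();print(o['clock'],o['position'],o['tcp_rot'],o['force'],o['moment'],o['finger_force'],o['qpos'].round(1))
find(['side'],['pot','pot_rim'])"
```

```text
30.35 [0.43457008 0.1117861  0.06276791] [ 1.79983215e+02  8.98533131e-02 -1.70147654e+02] [ 2.37263525 -0.88157216  1.66846439] [-0.29313189 -0.44413855 -0.42169736] 99.11223772913218 [-22.2  22.4   1.2 124.8  -0.8  32.8  79.5]
side 31
   pot [([0.436, 0.1151, 0.0196], 0.64)]
   pot_rim [([0.4339, 0.1097, 0.0969], 0.77)]
```

Call:
step_arm([
  {"fingers": 0.2, "x": 0, "y": 0, "z": -0.002, "roll": -0.05},
  {"fingers": 0.2, "x": 0, "y": 0, "z": -0.005, "roll": -0.11},
  {"fingers": 0.2, "x": 0, "y": 0, "z": -0.008, "roll": -0.17},
  {"fingers": 0.2, "x": 0, "y": 0, "z": -0.011, "roll": -0.23},
  {"fingers": 0.2, "x": 0, "y": 0, "z": -0.014, "roll": -0.29},
])

```text
clock: 31.0
position: [0.4343, 0.1118, 0.0605]
tcp_rot: [180.0, 0.1, 163.1]
force: [2.4, -1.8, 2.1]
gripper_width: 0.0624
finger_force: 99.0
```

Call:
step_arm([
  {"fingers": 0.2, "x": 0, "y": 0, "z": -0.003, "roll": -0.06},
  {"fingers": 0.2, "x": 0, "y": 0, "z": -0.005, "roll": -0.12},
  {"fingers": 0.2, "x": 0, "y": 0, "z": -0.008, "roll": -0.18},
])

```text
clock: 31.3
position: [0.4344, 0.1119, 0.0594]
tcp_rot: [179.9, 0.1, 146.9]
force: [2.5, -1.2, 1.1]
gripper_width: 0.0626
finger_force: 99.0
```

Call:
step_arm([
  {"fingers": 0.2, "x": 0, "y": 0, "z": -0.002, "roll": 0.05},
  {"fingers": 0.2, "x": 0, "y": 0, "z": -0.004, "roll": 0.11},
])

```text
clock: 31.5
position: [0.4347, 0.1121, 0.0588]
tcp_rot: [179.9, 0.1, 157.1]
force: [2.6, -0.8, 4.3]
gripper_width: 0.0626
finger_force: 99.5
```

Call:
step_arm([
  {"fingers": 0.2, "x": 0, "y": 0, "z": -0.003, "roll": 0.06},
  {"fingers": 0.2, "x": 0, "y": 0, "z": -0.006, "roll": 0.12},
])

```text
clock: 31.7
position: [0.4356, 0.112, 0.0587]
tcp_rot: [179.9, 0.2, 167.9]
force: [1.2, -3.0, 18.2]
gripper_width: 0.0626
finger_force: 100.9
```

Call:
step_arm([
  {"fingers": 0.2, "x": 0, "y": 0, "z": -0.003, "roll": 0.06},
  {"fingers": 0.2, "x": 0, "y": 0, "z": -0.005, "roll": 0.12},
])

```text
clock: 31.9
position: [0.4362, 0.112, 0.0587]
tcp_rot: [179.9, 0.3, 178.7]
force: [1.1, -4.3, 27.2]
gripper_width: 0.0623
finger_force: 101.8
```

```bash
python3 -c "
from h import *
o=robot.get_obs();print(o['clock'],o['position'],o['tcp_rot'],o['force'],o['moment'],o['finger_force'],o['qpos'].round(1))
find(['side','side'],['pot','pot_rim'])"
```

```text
31.9 [0.43622636 0.11201043 0.05865521] [179.9006478    0.26634918 178.70569183] [ 1.11651067 -4.26318073 27.185436  ] [-0.25411033  0.03880249 -0.66338582] 101.8013633787632 [-24.4  22.8   4.1 125.1  -3.   31.9  70.6]
side 32
   pot [([0.4367, 0.1156, 0.0153], 0.85)]
   pot_rim [([0.4325, 0.1105, 0.0519], 0.7), ([0.4326, 0.1116, 0.0962], 0.54)]
side 33
   pot [([0.4373, 0.1146, 0.0163], 0.57)]
   pot_rim [([0.4335, 0.1111, 0.0957], 0.84)]
```

Call:
step_arm([
  {"fingers": 0.2, "x": 0, "y": 0, "z": 0, "roll": -0.05},
  {"fingers": 0.2, "x": 0, "y": 0, "z": 0, "roll": -0.1},
  {"fingers": 0.2, "x": 0, "y": 0, "z": 0, "roll": -0.15},
  {"fingers": 0.2, "x": 0, "y": 0, "z": 0.003, "roll": -0.15},
  {"fingers": 0.2, "x": 0, "y": 0, "z": 0.003, "roll": -0.15},
])

```text
clock: 32.7
position: [0.4349, 0.1124, 0.0587]
tcp_rot: [179.9, 0.1, 165.1]
force: [-1.7, -1.3, 22.0]
gripper_width: 0.0624
finger_force: 101.0
```

Call:
step_arm([
  {"fingers": 0.5, "x": 0, "y": 0, "z": 0, "roll": 0},
  {"fingers": 0.6, "x": 0, "y": 0, "z": 0, "roll": 0},
  {"fingers": 0.8, "x": 0, "y": 0, "z": 0, "roll": 0},
  {"fingers": 1, "x": 0, "y": 0, "z": 0, "roll": 0},
  {"fingers": 1, "x": 0, "y": 0, "z": 0, "roll": 0},
], newtons=20)

```text
clock: 33.2
position: [0.4334, 0.1118, 0.0571]
tcp_rot: [-180.0, -0.0, 165.2]
force: [0.7, -0.2, 1.3]
gripper_width: 0.0855
finger_force: 0.0
```

```bash
python3 -c "
from h import *
o=robot.get_obs();print(o['clock'],o['position'],o['tcp_rot'],o['force'],o['gripper_width'],o['finger_force'])
find(['side','wrist'],['pot','pot_rim'])"
```

```text
33.2 [0.43338453 0.11180517 0.05709592] [-1.79983391e+02 -3.41068381e-02  1.65207575e+02] [ 0.74509379 -0.17373064  1.29937557] 0.08553155600267542 0.0
side 34
   pot [([0.435, 0.1099, 0.0177], 0.71)]
   pot_rim [([0.4367, 0.108, 0.0973], 0.71)]
wrist 35
   pot [([0.4337, 0.1105, 0.0198], 0.73)]
   pot_rim [([0.4303, 0.1086, 0.0929], 0.55)]
```

Call:
step_arm([
  {"fingers": 1, "x": 0.005, "y": 0, "z": 0.05, "roll": 0},
  {"fingers": 1, "x": 0.005, "y": 0, "z": 0.15, "roll": 0},
  {"fingers": 1, "x": 0.005, "y": 0, "z": 0.3, "roll": 0},
  {"fingers": 1, "x": 0, "y": 0, "z": 0.5, "roll": 0},
  {"fingers": 1, "x": 0, "y": 0, "z": 0.75, "roll": 0},
  {"fingers": 1, "x": 0, "y": 0, "z": 1, "roll": 0},
  {"fingers": 1, "x": 0, "y": 0, "z": 1, "roll": 0},
  {"fingers": 1, "x": 0, "y": 0, "z": 1, "roll": 0},
])

```text
clock: 34.3
position: [0.4342, 0.1119, 0.2085]
tcp_rot: [179.9, 0.1, 165.2]
force: [-0.1, 0.1, -0.3]
gripper_width: 0.0854
finger_force: 0.0
```

Run:
```python
from h import *
o=robot.get_obs();print(o['clock'],o['position'],o['force'])
find(['side','wrist'],['pot','pot_rim','pot_mid','pot_low'])
o=robot.get_obs();p=robot.grab_frame('wrist');s=robot.grab_frame('side')
a=cv2.resize(s['frame'][170:290,180:360],(600,400),interpolation=cv2.INTER_CUBIC)
b=cv2.resize(p['frame'],(533,400))
print(o['position'],o['tcp_rot'])
cv2.imwrite('pics/end.png',cv2.resize(np.hstack([a,b]),(800,282))[:,:,::-1])
```

```text
34.3 [0.43417448 0.11193954 0.20850017] [-0.08224378  0.05346266 -0.2508836 ]
side 36
   pot [([0.4387, 0.1137, 0.0167], 0.86), ([0.5961, -0.006, -0.0013], 0.71)]
   pot_rim [([0.4335, 0.1112, 0.097], 0.76), ([0.4629, 0.3321, -0.0004], 0.56), ([0.697, 0.0689, -0.0015], 0.41)]
   pot_mid [([0.658, -0.0121, 0.0052], 0.24)]
   pot_low []
wrist 37
   pot [([0.4366, 0.112, 0.0184], 0.59)]
   pot_rim [([0.4328, 0.1104, 0.0923], 0.6)]
   pot_mid []
   pot_low [([0.5933, -0.0075, -0.0005], 0.51)]
[0.43356195 0.11173571 0.20693962] [-1.79971662e+02 -3.28968302e-02  1.65221429e+02]
```

View pics/end.png

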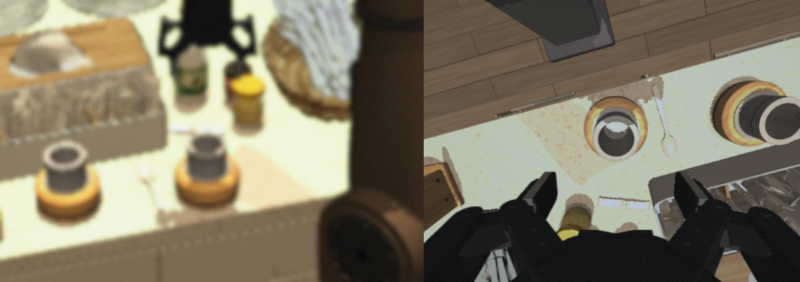

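The final pictures show the pot upright in the right stand, at the same height as the one in the taken stand. The descent stopped firmly at 0.0587, which is home height, so I'm handing it in.

```bash
python3 -c "
from cell import robot
print(robot.sign_off())"
```

```text
the job is handed in; nothing more can be done
None
```

The pot is in the formerly empty stand, released and upright, with its shoulder down at home height (within about 1 mm by my measurement). I handed the job in at about 34.5 s of the 70 s, but the hand-in returned no verdict.

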